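Roll the pole piece into the gauging V-block

TASK

Without gripping or lifting it, roll the iron pole piece that lies on the table by pushing its side with the fingertips, up the blue ramp and down into the groove of the V-block. Then push it endwise along the groove with a fingertip until it stands against the yellow end stop, and leave it there, disturbing nothing else on the table.

Things in the scene. Friction and masses are not known exactly. Their poses are not given: they have to be found in the camera images.
- pole_piece: The pole piece to be rolled: a dark soft-iron round bar lying on the table, 32 mm in diameter and 110 mm long, about 0.7 kg, lightly oiled and slippery (friction 0.28 to 0.42), with a copper band near one end. Origin at the middle of the bar, on its axis (16 mm above the table at the start); its x axis is the bar's axis, the copper band at the -x end; y and z turn as it rolls.
- bar_copper (a point): Point on the pole piece's axis, 30 mm from its middle towards the copper-banded end.
- bar_plain (a point): Point on the pole piece's axis, 30 mm from its middle towards the plain end.
- vblock: Fixed V-block: steel groove along its x axis, blue lead-in ramp on the +y side, yellow stop at the +x end. Origin on the table under the groove's bottom, midway along it; z up. Groove from x = -80 to the stop's face at +80 mm. Section: bottom 3 mm high at y = 0, flanks at 35 degrees; +y flank up to a lip 13 mm high at y = 14 to 18 mm; -y flank up to 21 mm at y = -26 mm, then flat to y = -46 mm.
- ramp_foot (a point): Middle of the foot of the blue ramp, on the table, at x = 0, y = +69 mm in the V-block's frame. The ramp is 160 mm wide, as the groove is long, and rises at 14 degrees to the lip. The bar starts on the table beyond the foot, its axis within 12 degrees of the V-block's x axis and its middle at x = -45 to -10 mm in that frame.
- seat (a point): Where the middle of the pole piece comes to lie when it is in the groove and against the stop: x = +25, y = 0, z = 22.5 mm in the V-block's frame, the bar's axis along the groove, either way round. In the groove it slides endwise under a push of 2 to 6 N.
- stop_face (a point): Centre line of the yellow stop's face, at x = +80, y = 0, z = 22.5 mm in the V-block's frame. The stop is 10 mm thick, 36 mm high, from y = -46 to +22 mm; a dial gauge 80 mm high stands behind it to x = 126 mm.
- spare_pole_piece: Bystander: another iron pole piece, 32 mm in diameter and 90 mm high, standing on end behind the V-block (-y side). Origin at the centre of its underside.
- relay_housing: Bystander: cracked amber relay housing on a black base, 75 x 50 x 62 mm. Origin at the centre of its underside.
- fuse_carrier: Bystander: white porcelain fuse carrier with brass blades, 110 x 28 x 32 mm. Origin at the centre of its underside.
- spring_hook: Bystander: flat-lying chrome spring hook, about 100 mm long, 6 mm thick. Origin near its middle, on the table.
- coil: Bystander: copper relay coil on a black bobbin, 44 mm in diameter, 50 mm high, upright. Origin at the centre of its underside.
- screwdriver: Bystander: screwdriver 200 mm long lying on the table. Origin about its middle, on the table.
Things that resemble listed ones, but are neither listed nor needed, are in the scene too. What is shaped like the pole_piece but purple or turquoise is not meant.

How it is judged:
By the outcome, as a careful person would: the job done as asked, in the order asked, and still so for the second after the job is handed in, with the robot touching nothing.
It also fails if it takes over 50 s, if anything falls off the work surface, if the arm or the gripper's body presses on something with over 40 N, if the wrist force passes 120 N, or if a joint passes its speed limit or range.

ROBOT

A 6-joint arm with a two-finger parallel gripper is mounted at the origin on the work surface. World frame = base frame: x ahead of the robot, y to its left, z up, the work surface at z = 0. Lengths are in m, angles in rad, forces in N, time in s.
With the tool pointing down it reaches from about 0.3 to 0.875 m from the base axis. Payload 6.4 kg.
Tool frame: the origin (TCP) lies at the centre of the arm's flange, where the gripper is bolted on; the fingertips stand 173 mm ahead of it and the grasp point (between the pads) lies 155 mm ahead of it; z points along the fingers, x is the direction in which the jaws open and shut, and the axes are right-handed (so a half turn about z gives the same grasp; the last joint's range is limited). The gripper opens to 85 mm and grips with 20 to 120 N. Pads are 22 mm wide; open, the fingers measure 114 mm over their backs; the gripper's body (76 mm by 85 mm) begins 54 mm behind the grasp point. The pads swing forward as they close: fully open they stand 13 mm farther back than shut.
Start: joints at [-1.545, 0.181, 1.607, -0, 1.354, -0.206], TCP at [0.132, -0.56, 0.405] pointing down, gripper open.
Joint ranges: [-2.99, 2.99], [-0.89, 2.07], [0.3, 2.58], [-1.14, 4.28], [0, 2.63], [-3.12, 3.12]. Speed limits (rad/s): [2.57, 2.57, 3.01, 3.14, 3.14, 3.14].

INTERFACE

Orientations are given as a unit quaternion [w, x, y, z].
In Python, from bench import ctrl gives the robot as it stands. The module is installed in compiled form; this text tells all that it offers.
- The arm moves only by the tool move_arm, never from a script. Its argument "moves" is a list of rows, each an object of numbers: "gripper": the opening in per cent of the stroke, from 0 (shut) to 100 (fully open); "x", "y", "z": the shift along the tool's x, y, z in cm; "roll": the turn about the tool's z in degrees. In form: [{"gripper": .., "x": .., "y": .., "z": .., "roll": ..}, ...]. A call has 1 to 5 rows; each row shifts and turns the commanded pose from where the row before left it, along the tool's axes as they then stand; what a row does not reach is not made up. A row lasts 1/8 s, in which the tool goes at most 62.5 mm and 10.7 degrees, less where a joint would pass 70% of its speed; a pose out of reach is approached as far as the arm can. A call is refused whole if a number of a shift passes 6.25 or a number of a turn 10.7, either way. A call with a gripper value outside its range is refused whole. The fingers move at their own pace and stop on an object; the grip force is fixed at half the most. Time passes only in rows, so rows that do not move let the fingers close. It gives the time, the measured TCP pose, the force and the opening at its end, in the units of the state.
- ctrl.get_obs(): the state, without advancing time (a new reading comes with each control period).
- ctrl.camera(name): name is "scene" or "side" or "wrist"; returns a dict with "img" (480x640x3 uint8, red, green, blue), "fx", "fy", "cx", "cy" (pixels), "world_from_camera" (4x4, takes a point from camera to world coordinates); the wrist camera has in their place "tool_from_camera" (4x4, takes a point from camera to tool coordinates, whose origin is the TCP and whose axes are the tool frame's). Camera axes: x right, y up, looking along -z (the intrinsics and any distortion apply to the point x, -y, -z); pixel columns grow to the right and rows downward; lengths in m; the calibration is good to about 2 mm. A picture is of the moment at which its call begins: read the wrist's pose just before it. There is no depth.
- ctrl.hand_in(): hands the job in, once; it reports no verdict.
The state is a dict: "time_s": time; "q": joint angles; "dq": joint speeds; "joint_efforts": joint torques, N m; "eef_pos": TCP position; "eef_rot": TCP orientation; "wrist_force": force on the tool from outside, world axes, zero at the start; "torque": the same for the moment, N m; "opening": opening from 0.0 (shut) to 1.0 (fully open).
Only numpy, scipy, OpenCV 4.12 (cv2) and the standard library are available. Lean on these libraries where they do the work, as an engineer would, in place of code of your own. Each camera call takes 0.05 s, during which the arm holds its last target. There are 200 camera calls.

## Working session

There is one attempt and no reset: what is moved stays moved. The work goes in short steps, Python scripts to look and compute and a tool call to move; the robot and the scene stay as the last step left them, time stands still between calls to the robot, and variables do not carry over. Pictures are saved under pics/ and viewed, about 8 in all and at most 12, crops included, and the job is handed in when it is done.

Besides the shell and the picture viewer there is one more tool, called after "Request:" in YAML: its name, and indented under it one key for each argument. move_arm: Moves the arm, as the interface text tells. Its arguments: {"type":"object","properties":{"moves":{"type":"array","items":{"type":"object","properties":{"gripper":{"type":"number"},"x":{"type":"number"},"y":{"type":"number"},"z":{"type":"number"},"roll":{"type":"number"}}}}},"required":["moves"]}

```bash
mkdir -p pics
cat > h.py <<'E'
import numpy as np, cv2
from scipy.spatial.transform import Rotation as R
from bench import ctrl
def obs(): return ctrl.get_obs()
def T(o):
    M=np.eye(4); q=o["eef_rot"]; M[:3,:3]=R.from_quat([q[1],q[2],q[3],q[0]]).as_matrix(); M[:3,3]=o["eef_pos"]; return M
def shot(name,fn=None):
    o=obs(); c=ctrl.camera(name)
    c["W"]=np.array(c["world_from_camera"]) if "world_from_camera" in c else T(o)@np.array(c["tool_from_camera"])
    if fn: cv2.imwrite("pics/"+fn,c["img"][:,:,::-1])
    return c
def ray(c,u,v,z=0.):
    d=np.array([(u-c["cx"])/c["fx"],-(v-c["cy"])/c["fy"],-1.]); d=c["W"][:3,:3]@d; p=c["W"][:3,3]
    return p+d*(z-p[2])/d[2]
def proj(c,P):
    p=np.linalg.inv(c["W"])@np.append(P,1); return c["cx"]-c["fx"]*p[0]/p[2], c["cy"]+c["fy"]*p[1]/p[2]
E
python3 - <<'E'
from h import *
for n in ("scene","side","wrist"):
    c=shot(n,n+"0.png"); print(n,{k:v for k,v in c.items() if k not in("img","W","world_from_camera")}); print(c["W"].round(3))
o=obs(); print(o["eef_pos"],o["eef_rot"],o["time_s"],o["wrist_force"])
print(T(o)[:3,:3].round(3))
E
```

```text
scene {'fx': 569.3804622817884, 'fy': 569.3804622817884, 'cx': 321.6951049923004, 'cy': 234.90098170660278}
[[ 0.859 -0.435  0.27   0.988]
 [ 0.512  0.716 -0.475 -0.703]
 [ 0.013  0.547  0.837  1.284]
 [ 0.     0.     0.     1.   ]]
side {'fx': 609.2281334258128, 'fy': 609.2281334258128, 'cx': 316.4909113637526, 'cy': 230.11641866381785}
[[-0.934  0.186 -0.305  0.169]
 [-0.357 -0.542  0.761  1.095]
 [-0.024  0.82   0.572  0.86 ]
 [ 0.     0.     0.     1.   ]]
wrist {'fx': 431.7501134500236, 'fy': 431.7501134500236, 'cx': 315.67551690516603, 'cy': 235.24108069760632, 'tool_from_camera': array([[ 9.99999656e-01,  2.04378095e-04, -8.03907630e-04,
         3.70607616e-05],
       [-3.46398367e-05, -9.58034976e-01, -2.86651326e-01,
        -7.38849927e-02],
       [-8.28756879e-04,  2.86651255e-01, -9.58034640e-01,
         3.09741746e-02],
       [ 0.00000000e+00,  0.00000000e+00,  0.00000000e+00,
         1.00000000e+00]])}
[[ 0.23   0.932  0.279  0.204]
 [-0.973  0.22   0.065 -0.542]
 [-0.001 -0.286  0.958  0.373]
 [ 0.     0.     0.     1.   ]]
[ 0.13209765 -0.55941932  0.40399139] [-5.20541231e-04  7.84127550e-01 -6.20599324e-01 -4.40386279e-04] 0.15 [ 0.48100306 -0.54606659 -0.51290097]
[[ 0.23  -0.973 -0.   ]
 [-0.973 -0.23   0.001]
 [-0.001 -0.    -1.   ]]
```

View pics/scene0.png

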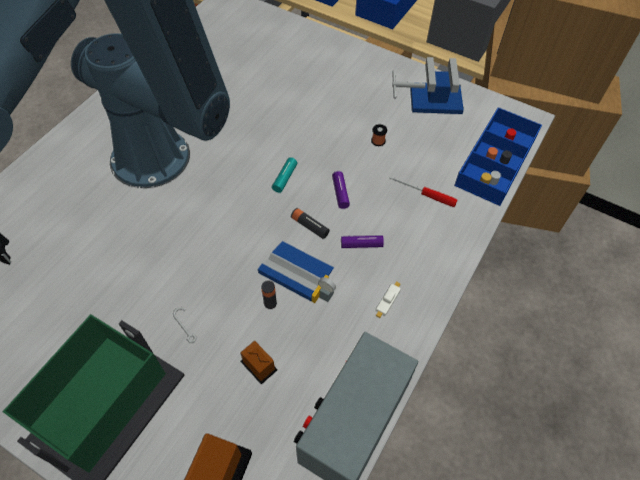

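View pics/side0.png

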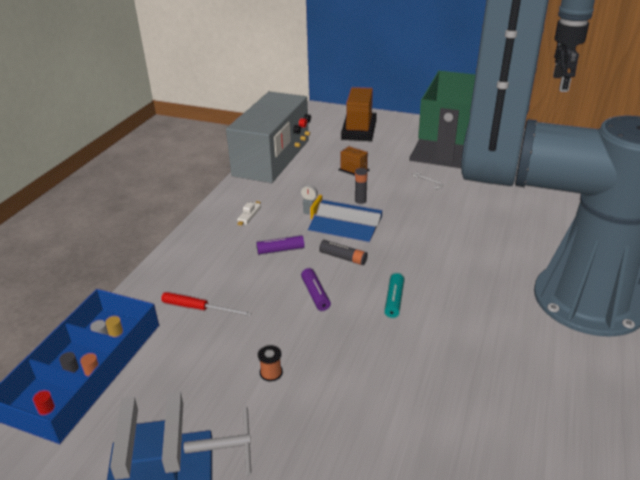

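The scene view shows the bar at (310,222) with its copper band at the left end (296,214). The V-block is around (297,270), its ramp foot edge runs from about (283,242) to (334,268), and the stop is at (322,293). The side view agrees: bar at (343,252), block at (347,220).

Run:
```python
from h import *
c=shot("scene"); s=shot("side")
for n,c,pts in (("scene",c,[("bar",310,222,.016),("cop",296,214,.016),("plain",324,232,.016),("footL",283,242,0),("footR",334,268,0),("purple",341,189,.016),("purple2",362,242,.016),("teal",285,174,.016),("spare",269,305,0)]),("side",s,[("bar",343,252,.016),("cop",362,257,.016),("footR",309,229,0),("footL",374,239,0)])):
    for m,u,v,z in pts: print(n,m,ray(c,u,v,z).round(3))
```

```text
scene bar [0.53  0.036 0.016]
scene cop [0.484 0.039 0.016]
scene plain [0.579 0.028 0.016]
scene footL [ 0.497 -0.047  0.   ]
scene footR [ 0.653 -0.045  0.   ]
scene purple [0.546 0.178 0.016]
scene purple2 [0.681 0.053 0.016]
scene teal [0.383 0.141 0.016]
scene spare [ 0.568 -0.221  0.   ]
side bar [0.531 0.034 0.016]
side cop [0.484 0.038 0.016]
side footR [ 0.648 -0.048  0.   ]
side footL [ 0.484 -0.059  0.   ]
```

```bash
cat > plan.py <<'E'
from h import *
import sys
# rows to world target x,y (cm shift per row) with total roll deg over n rows
def plan(dx,dy,roll,n,th0):
    th=th0
    for i in range(n):
        r=max(-10.5,min(10.5,roll/n))
        x=np.array([np.cos(th),np.sin(th)]); y=np.array([np.sin(th),-np.cos(th)])
        d=np.array([dx,dy])*100/n
        print(i,"x %.2f y %.2f roll %.1f"%(d@x,d@y,r)); th-=np.radians(r)
if __name__=="__main__":
    M=T(obs()); th=np.arctan2(M[1,0],M[0,0]); a=[float(v) for v in sys.argv[1:]]
    plan(a[0]-M[0,3],a[1]-M[1,3],a[2],int(a[3]),th)
E
python3 plan.py 0.54 0.10 -76.7 15
```

```text
0 x -3.65 y -3.66 roll -5.1
1 x -3.31 y -3.97 roll -5.1
2 x -2.95 y -4.25 roll -5.1
3 x -2.56 y -4.49 roll -5.1
4 x -2.15 y -4.70 roll -5.1
5 x -1.72 y -4.88 roll -5.1
6 x -1.28 y -5.01 roll -5.1
7 x -0.83 y -5.10 roll -5.1
8 x -0.37 y -5.16 roll -5.1
9 x 0.09 y -5.17 roll -5.1
10 x 0.55 y -5.14 roll -5.1
11 x 1.01 y -5.07 roll -5.1
12 x 1.46 y -4.96 roll -5.1
13 x 1.89 y -4.81 roll -5.1
14 x 2.32 y -4.62 roll -5.1
```

Request:
move_arm:
  moves:
    - {"x": -3.6,"y": -3.7,"roll": -5.1,"gripper": 100}
    - {"x": -3.3,"y": -4.0,"roll": -5.1,"gripper": 100}
    - {"x": -3.0,"y": -4.2,"roll": -5.1,"gripper": 100}
    - {"x": -2.6,"y": -4.5,"roll": -5.1,"gripper": 100}
    - {"x": -2.1,"y": -4.7,"roll": -5.1,"gripper": 100}

```text
validation failed for argument at $.mo...
```

Request:
move_arm:
  moves:
    - {"x": -1.7,"y": -4.9,"roll": -5.1,"gripper": 100}
    - {"x": -1.3,"y": -5.0,"roll": -5.1,"gripper": 100}
    - {"x": -0.8,"y": -5.1,"roll": -5.1,"gripper": 100}
    - {"x": -0.4,"y": -5.2,"roll": -5.1,"gripper": 100}
    - {"x": 0.1,"y": -5.2,"roll": -5.1,"gripper": 100}

```text
validation failed for argument at $.mo...
```

Request:
move_arm:
  moves:
    - {"x": 0.6,"y": -5.1,"roll": -5.1,"gripper": 60}
    - {"x": 1.0,"y": -5.1,"roll": -5.1,"gripper": 60}
    - {"x": 1.5,"y": -5.0,"roll": -5.1,"gripper": 60}
    - {"x": 1.9,"y": -4.8,"roll": -5.1,"gripper": 60}
    - {"x": 2.3,"y": -4.6,"roll": -5.1,"gripper": 60}

```text
validation failed for argument at $.mo...
```

Run:
```python
from h import *
c=shot("wrist","w1.png"); o=obs(); print(o["eef_pos"],o["time_s"],o["opening"]); print(T(o)[:3,:3].round(3))
```

```text
[ 0.1321187  -0.55955658  0.40437949] 0.3 1.0000487199579111
[[ 0.23  -0.973 -0.   ]
 [-0.973 -0.23   0.001]
 [-0.001 -0.    -1.   ]]
```

View pics/w1.png

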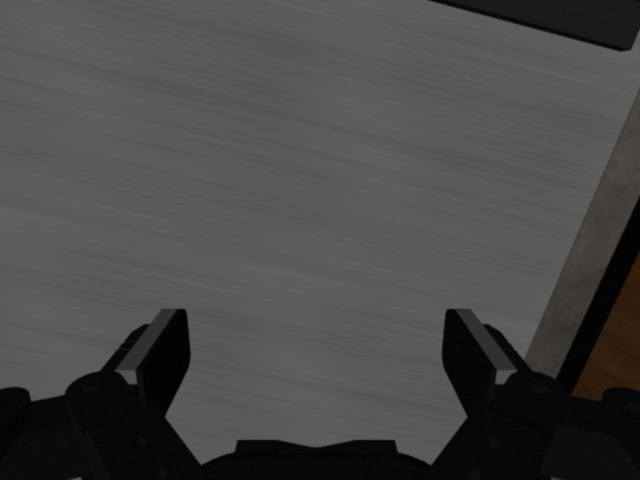

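The picture shows only empty table and the fingers: the moves were refused, so the arm hasn't moved. I'll retry with every key given.

Request:
move_arm:
  moves:
    - {"gripper": 100,"x": -3.6,"y": -3.7,"z": 0,"roll": -5.1}
    - {"gripper": 100,"x": -3.3,"y": -4.0,"z": 0,"roll": -5.1}
    - {"gripper": 100,"x": -3.0,"y": -4.2,"z": 0,"roll": -5.1}
    - {"gripper": 100,"x": -2.6,"y": -4.5,"z": 0,"roll": -5.1}
    - {"gripper": 100,"x": -2.1,"y": -4.7,"z": 0,"roll": -5.1}

```text
time_s: 0.92
eef_pos: [0.2691, -0.3385, 0.4048]
eef_rot: [0.0, 0.902, -0.431, 0.0]
wrist_force: [0.2, -0.3, -0.6]
opening: 1.0
```

Request:
move_arm:
  moves:
    - {"gripper": 100,"x": -1.7,"y": -4.9,"z": 0,"roll": -5.1}
    - {"gripper": 100,"x": -1.3,"y": -5.0,"z": 0,"roll": -5.1}
    - {"gripper": 100,"x": -0.8,"y": -5.1,"z": 0,"roll": -5.1}
    - {"gripper": 100,"x": -0.4,"y": -5.2,"z": 0,"roll": -5.1}
    - {"gripper": 100,"x": 0.1,"y": -5.2,"z": 0,"roll": -5.1}

```text
time_s: 1.55
eef_pos: [0.4059, -0.1181, 0.405]
eef_rot: [0.0, 0.975, -0.221, 0.001]
wrist_force: [0.5, -0.6, -0.3]
opening: 1.0
```

Request:
move_arm:
  moves:
    - {"gripper": 60,"x": 0.6,"y": -5.1,"z": 0,"roll": -5.1}
    - {"gripper": 60,"x": 1.0,"y": -5.1,"z": 0,"roll": -5.1}
    - {"gripper": 60,"x": 1.5,"y": -5.0,"z": 0,"roll": -5.1}
    - {"gripper": 60,"x": 1.9,"y": -4.8,"z": 0,"roll": -5.1}
    - {"gripper": 60,"x": 2.3,"y": -4.6,"z": 0,"roll": -5.1}

```text
time_s: 2.17
eef_pos: [0.5432, 0.1012, 0.4048]
eef_rot: [0.0, 1.0, -0.0, 0.0]
wrist_force: [0.7, -1.5, -0.3]
opening: 0.603
```

Run:
```python
from h import *
c=shot("wrist","w2.png"); o=obs(); print(o["eef_pos"],o["time_s"],o["opening"]); print(T(o)[:3,:3].round(3))
```

```text
[0.5449125  0.10506733 0.40471887] 2.225 0.6023352209801562
[[ 1.     0.005  0.002]
 [ 0.005 -1.     0.003]
 [ 0.002 -0.003 -1.   ]]
```

View pics/w2.png

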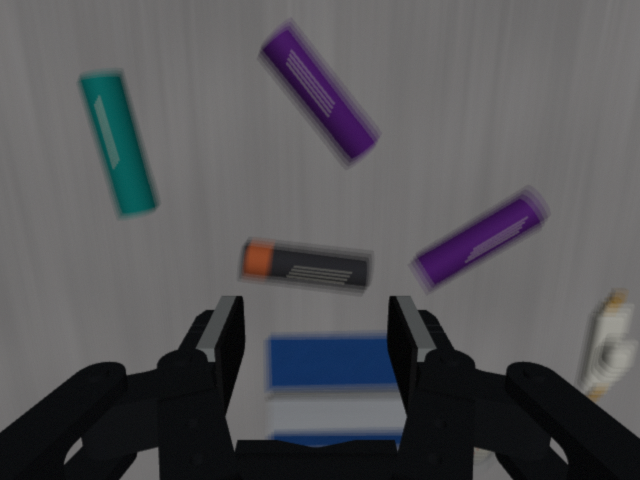

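The wrist view shows the bar at about (307,265), tilted slightly with its copper band on the left. The ramp foot edge is at v≈337 starting at u≈268, with purple rods to the right and above, well clear of the path. Next I'll measure with masks.

```bash
cat > meas.py <<'E'
from h import *
def big(m,roi=None):
    if roi: k=np.zeros_like(m); k[roi[1]:roi[3],roi[0]:roi[2]]=1; m=m*k
    n,l,s,_=cv2.connectedComponentsWithStats(m.astype(np.uint8)); i=1+np.argmax(s[1:,4]); return (l==i).astype(np.uint8)
def hsv(c): return cv2.cvtColor(c["img"],cv2.COLOR_RGB2HSV).astype(int)
def ln(p):
    vx,vy,x,y=cv2.fitLine(p.astype(np.float32),cv2.DIST_HUBER,0,.01,.01).ravel(); return x,y,np.degrees(np.arctan(vy/vx))
E
python3 - <<'E'
from meas import *
for n,roi,br in (("scene",(255,235,345,310),None),("side",(300,190,390,245),None),("wrist",(240,310,390,420),(220,215,390,315))):
    c=shot(n,n+"2.png"); h=hsv(c)
    m=big((h[...,0]>100)&(h[...,0]<125)&(h[...,1]>130)&(h[...,2]>40),roi)
    # foot edge: for each column (wrist/scene: top edge, side: bottom edge)
    us=np.where(m.any(0))[0]; P=[]
    for u in us[4:-4]:
        vv=np.where(m[:,u])[0]; P.append(ray(c,u,vv[0]-.5 if n!="side" else vv[-1]+.5,0.)[:2])
    P=np.array(P); print(n,"blue cols",us[0],us[-1],"ends",P[[0,len(P)//4,len(P)//2,3*len(P)//4,-1]].round(4).tolist())
    cnt=max(cv2.findContours(m,0,2)[0],key=cv2.contourArea)
    q=cv2.approxPolyDP(cnt,3,True)[:,0]; print([(tuple(map(int,a)),ray(c,a[0],a[1],0)[:2].round(4).tolist()) for a in q])
    if br:
        b=big((h[...,2]<75)&(h[...,0]*0==0)|((h[...,0]<15)&(h[...,1]>120)),br)
        b=b*1; 
        # relative darkness
        cc=max(cv2.findContours(b,0,2)[0],key=cv2.contourArea); r=cv2.minAreaRect(cc); bx=cv2.boxPoints(r)
        print("bar",r,[ray(c,*p,.016)[:2].round(4).tolist() for p in bx], ray(c,*r[0],.016).round(4))
        cv2.imwrite("pics/bm.png",b*255)
o=obs(); print(o["eef_pos"],o["time_s"])
E
```

```text
scene blue cols 273 332 ends [[0.4909, -0.0671], [0.5187, -0.0466], [0.5581, -0.0446], [0.5986, -0.0452], [0.6347, -0.0445]]
[((273, 251), [0.4895, -0.0843]), ((318, 276), [0.63, -0.0873]), ((328, 274), [0.6491, -0.0689]), ((332, 268), [0.6489, -0.0482]), ((283, 242), [0.4968, -0.047])]
side blue cols 309 374 ends [[0.6376, -0.049], [0.6004, -0.0481], [0.5615, -0.048], [0.5255, -0.0472], [0.4949, -0.0621]]
[((309, 228), [0.6493, -0.0518]), ((366, 240), [0.5009, -0.0491]), ((374, 228), [0.4972, -0.1039]), ((314, 218), [0.6536, -0.0975])]
wrist blue cols 264 389 ends [[0.4972, -0.0443], [0.5255, -0.0443], [0.5547, -0.0443], [0.5829, -0.0443], [0.6111, -0.0443]]
[((264, 341), [0.4933, -0.0449]), ((265, 392), [0.4923, -0.103]), ((389, 392), [0.6179, -0.103]), ((386, 341), [0.6121, -0.0448])]
bar ((301.8976745605469, 271.7932434082031), (129.25103759765625, 36.34385681152344), 7.35237979888916) [[0.4721, 0.0243], [0.478, 0.0582], [0.59, 0.0429], [0.587, 0.0082]] [0.5315 0.0337 0.016 ]
[0.5425463  0.10028566 0.40418824] 2.375
```

V-block axes line up with the world: foot at y≈-0.045, so the groove is at y≈-0.114, with mid x≈0.572. The bar's middle is at (0.531, 0.034), yaw about -7°. I'll lower the fingers behind it on the +y side.

Request:
move_arm:
  moves:
    - {"gripper": 50,"x": -1.2,"y": 1.0,"z": 4.5,"roll": 0}
    - {"gripper": 50,"x": 0,"y": 0,"z": 5.0,"roll": 0}
    - {"gripper": 50,"x": 0,"y": 0,"z": 5.0,"roll": 0}
    - {"gripper": 50,"x": 0,"y": 0,"z": 5.0,"roll": 0}
    - {"gripper": 50,"x": 0,"y": 0,"z": 3.0,"roll": 0}

```text
time_s: 3.0
eef_pos: [0.529, 0.0883, 0.1774]
eef_rot: [0.0, 1.0, -0.003, -0.002]
wrist_force: [0.9, 0.2, 0.2]
opening: 0.503
```

Run:
```python
from h import *
c=shot("wrist","w3.png"); o=obs(); print(o["eef_pos"],o["eef_rot"],o["wrist_force"],o["time_s"],o["opening"])
```

```text
[0.52754191 0.0881936  0.17439729] [-5.82168700e-05  9.99987358e-01 -3.12652297e-03 -3.93764971e-03] [-2.53816731 -1.17557181 -1.1198291 ] 3.05 0.4999875074382455
```

View pics/w3.png

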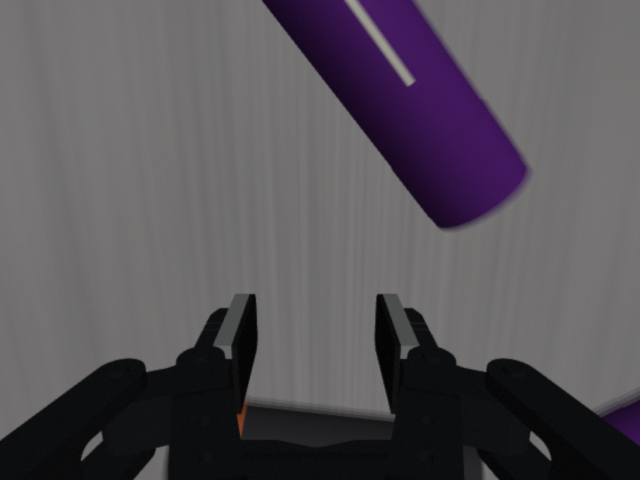

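The view shows the copper-banded bar directly ahead of the fingertips (top edge v≈405) and the purple rod clear behind. I'll start pushing.

Request:
move_arm:
  moves:
    - {"gripper": 50,"x": 0,"y": 0.7,"z": 0,"roll": 0}
    - {"gripper": 50,"x": 0,"y": 0.7,"z": 0,"roll": 0}
    - {"gripper": 50,"x": 0,"y": 0.5,"z": 0,"roll": 0}
    - {"gripper": 50,"x": 0,"y": 0.4,"z": 0,"roll": 0}
    - {"gripper": 50,"x": 0,"y": 0.4,"z": 0,"roll": 0}

```text
time_s: 3.68
eef_pos: [0.5306, 0.0623, 0.1803]
eef_rot: [-0.0, 1.0, -0.002, 0.0]
wrist_force: [-0.5, -0.7, 0.1]
opening: 0.499
```

Request:
move_arm:
  moves:
    - {"gripper": 50,"x": 0,"y": 0.5,"z": 0,"roll": 0}
    - {"gripper": 50,"x": 0,"y": 0.5,"z": 0,"roll": 0}
    - {"gripper": 50,"x": 0,"y": 0.5,"z": 0,"roll": 0}
    - {"gripper": 50,"x": 0,"y": 0.5,"z": 0,"roll": 0}
    - {"gripper": 50,"x": 0,"y": 0.5,"z": 0,"roll": 0}

```text
time_s: 4.3
eef_pos: [0.5303, 0.0372, 0.1797]
eef_rot: [0.0, 1.0, -0.002, -0.0]
wrist_force: [0.4, 0.9, 1.3]
opening: 0.497
```

Run:
```python
from h import *
a=shot("scene"); b=shot("side"); o=obs(); print(o["eef_pos"],o["wrist_force"],o["time_s"])
f=lambda c,x,y: cv2.resize(c["img"][y:y+110,x:x+130],None,fx=3,fy=3,interpolation=2)
cv2.imwrite("pics/c4.png",np.hstack([f(a,240,190),f(b,285,175)])[:,:,::-1])
```

```text
[0.53032215 0.03691473 0.179667  ] [-0.95075882 -0.95483731  0.77537482] 4.4
```

View pics/c4.png

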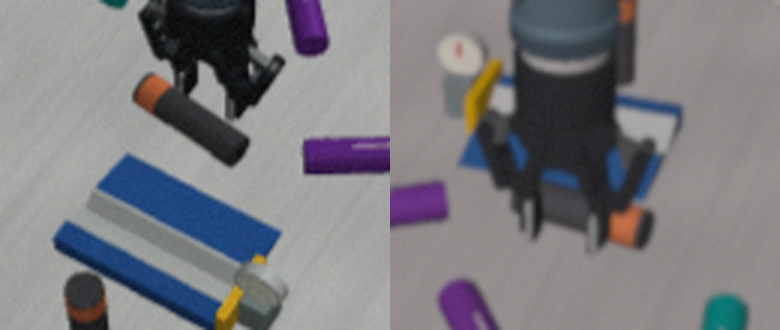

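Left half: the bar is aligned, with its axis nearly parallel to the ramp foot. It lies ahead of both fingers (copper end at about (150,92)). Right half: both fingertips are behind the bar. I'll continue to the ramp foot.

Request:
move_arm:
  moves:
    - {"gripper": 50,"x": 0,"y": 0.5,"z": 0,"roll": 0}
    - {"gripper": 50,"x": 0,"y": 0.5,"z": 0,"roll": 0}
    - {"gripper": 50,"x": 0,"y": 0.5,"z": 0,"roll": 0}
    - {"gripper": 50,"x": 0,"y": 0.5,"z": 0,"roll": 0}
    - {"gripper": 50,"x": 0,"y": 0.5,"z": 0,"roll": 0}

```text
time_s: 5.03
eef_pos: [0.5302, 0.0121, 0.1797]
eef_rot: [-0.0, 1.0, -0.002, 0.0]
wrist_force: [-0.5, 0.2, -0.1]
opening: 0.496
```

Request:
move_arm:
  moves:
    - {"gripper": 50,"x": 0,"y": 0.5,"z": 0,"roll": 0}
    - {"gripper": 50,"x": 0,"y": 0.5,"z": 0,"roll": 0}
    - {"gripper": 50,"x": 0,"y": 0.5,"z": 0,"roll": 0}
    - {"gripper": 50,"x": 0,"y": 0.5,"z": 0,"roll": 0}
    - {"gripper": 50,"x": 0,"y": 0.5,"z": 0,"roll": 0}

```text
time_s: 5.65
eef_pos: [0.5301, -0.0125, 0.1798]
eef_rot: [-0.0, 1.0, -0.002, -0.0]
wrist_force: [-0.2, 2.9, 2.0]
opening: 0.499
```

Run:
```python
from meas import *
o=obs(); print(o["eef_pos"],o["wrist_force"],o["time_s"])
c=shot("scene","s5.png"); h=hsv(c)
cop=big((h[...,0]<14)&(h[...,1]>140)&(h[...,2]>70),(255,195,345,290)); r=cv2.minAreaRect(np.argwhere(cop)[:,::-1].astype(np.float32)); print(cop.sum(),r,ray(c,*r[0],.02).round(4))
d=big((h[...,2]<80)&(h[...,1]<90),(255,195,345,290)); y,x=np.where(d); print(x.min(),x.max(),y.min(),y.max())
f=lambda c,x,y: cv2.resize(c["img"][y:y+110,x:x+130],None,fx=3,fy=3,interpolation=2)
b=shot("side"); cv2.imwrite("pics/c5.png",np.hstack([f(c,240,190),f(b,285,175)])[:,:,::-1])
```

```text
[ 0.53008069 -0.01254194  0.17976648] [-0.20184732  2.89956911  1.98001466] 5.65
74 ((277.91998291015625, 231.94000244140625), (7.40000057220459, 10.800000190734863), 36.869895935058594) [ 0.4757 -0.0376  0.02  ]
276 324 195 256
```

View pics/c5.png

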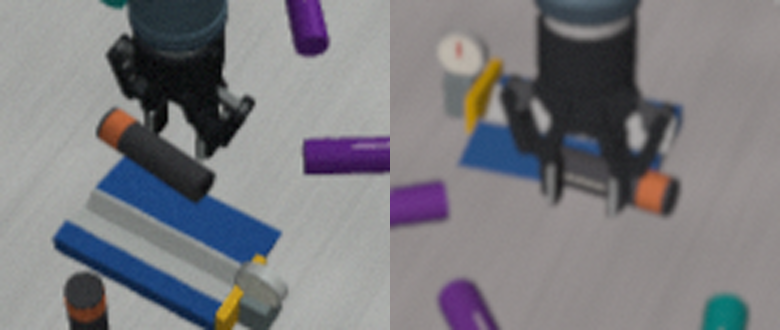

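Run:
```python
from meas import *
c=shot("scene"); print(ray(c,277.5,232,.018),ray(c,307.5,252,.018)); print(T(obs())[:3,:3].round(3))
img=cv2.imread("pics/s5.png")[205:275,260:330]; cv2.imwrite("pics/c6.png",cv2.resize(img,None,fx=8,fy=8,interpolation=2))
```

```text
[ 0.47403731 -0.03729465  0.018     ] [ 0.57494732 -0.0490072   0.018     ]
[[ 1.    -0.004  0.   ]
 [-0.004 -1.    -0.   ]
 [ 0.     0.    -1.   ]]
```

View pics/c6.png

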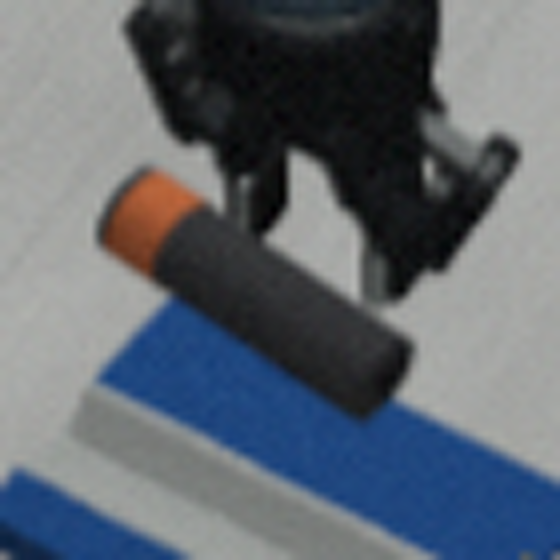

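The close crop shows the bar still yawed about -6.6°: only the left finger touches it, and its plain end (390,380) is already on the ramp. I'll widen the fingers and shift them toward the copper end, so the left push and the ramp together square it up.

Request:
move_arm:
  moves:
    - {"gripper": 72,"x": -0.6,"y": -0.1,"z": 0.1,"roll": 0}
    - {"gripper": 72,"x": -0.4,"y": 0,"z": 0.1,"roll": 0}
    - {"gripper": 72,"x": 0,"y": 0.4,"z": 0,"roll": 0}
    - {"gripper": 72,"x": 0,"y": 0.4,"z": 0,"roll": 0}
    - {"gripper": 72,"x": 0,"y": 0.4,"z": 0,"roll": 0}

```text
time_s: 6.42
eef_pos: [0.5203, -0.0229, 0.178]
eef_rot: [-0.001, 1.0, -0.002, 0.0]
wrist_force: [0.1, 10.5, 7.0]
opening: 0.72
```

Request:
move_arm:
  moves:
    - {"gripper": 72,"x": 0,"y": 0.3,"z": 0,"roll": 0}
    - {"gripper": 72,"x": 0,"y": 0.3,"z": 0,"roll": 0}
    - {"gripper": 72,"x": 0,"y": 0.2,"z": -0.1,"roll": 0}
    - {"gripper": 72,"x": 0,"y": 0.2,"z": -0.1,"roll": 0}
    - {"gripper": 72,"x": 0,"y": 0,"z": 0,"roll": 0}

```text
time_s: 7.05
eef_pos: [0.5206, -0.033, 0.1804]
eef_rot: [-0.001, 1.0, -0.002, 0.001]
wrist_force: [1.3, 8.7, 4.8]
opening: 0.726
```

```bash
cat > look.py <<'E'
from meas import *
import sys
o=obs(); print(o["eef_pos"],o["wrist_force"],o["time_s"],o["opening"])
c=shot("scene",sys.argv[1]+".png"); h=hsv(c); roi=(250,205,340,300)
cop=big((h[...,0]<14)&(h[...,1]>140)&(h[...,2]>70),(250,205,330,275)); y,x=np.where(cop)
print("copper n",len(x),"c",x.mean().round(1),y.mean().round(1), ray(c,x.mean(),y.mean(),.025).round(4))
im=c["img"][205:285,255:335,::-1]; b=shot("side")["img"][185:265,305:385,::-1]
cv2.imwrite("pics/"+sys.argv[1]+"c.png",np.hstack([cv2.resize(i,None,fx=4.8,fy=4.8,interpolation=2) for i in (im,b)]))
E
python3 look.py s7
```

```text
[ 0.52064181 -0.03298381  0.18044094] [1.29987081 8.69290799 4.78462404] 7.05 0.7256620822006578
copper n 83 c 272.9 237.8 [ 0.4766 -0.0626  0.025 ]
```

View pics/s7c.png

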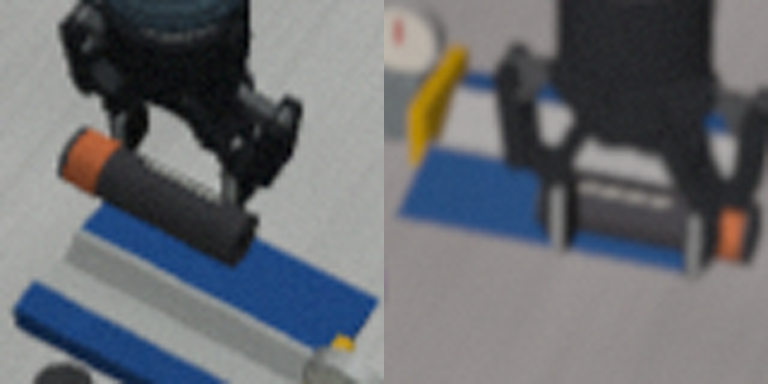

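Both fingertips now bear on the bar and it lies parallel to the ramp foot (side view: bar along both fingers, copper at right). I'll lower the tips a touch and push up the ramp, rising with the slope.

Request:
move_arm:
  moves:
    - {"gripper": 72,"x": 0,"y": 0.1,"z": 0.3,"roll": 0}
    - {"gripper": 72,"x": 0,"y": 0.4,"z": -0.1,"roll": 0}
    - {"gripper": 72,"x": 0,"y": 0.4,"z": -0.1,"roll": 0}
    - {"gripper": 72,"x": 0,"y": 0.4,"z": -0.1,"roll": 0}
    - {"gripper": 72,"x": 0,"y": 0.4,"z": -0.1,"roll": 0}

```text
time_s: 7.78
eef_pos: [0.5204, -0.0497, 0.1814]
eef_rot: [-0.001, 1.0, -0.002, 0.001]
wrist_force: [1.2, 10.6, 5.9]
opening: 0.718
```

Request:
move_arm:
  moves:
    - {"gripper": 72,"x": 0,"y": 0.4,"z": -0.1,"roll": 0}
    - {"gripper": 72,"x": 0,"y": 0.4,"z": -0.1,"roll": 0}
    - {"gripper": 72,"x": 0,"y": 0.3,"z": -0.1,"roll": 0}
    - {"gripper": 72,"x": 0,"y": 0.3,"z": -0.1,"roll": 0}
    - {"gripper": 72,"x": 0,"y": 0,"z": 0,"roll": 0}

```text
time_s: 8.4
eef_pos: [0.5204, -0.0644, 0.1852]
eef_rot: [-0.0, 1.0, -0.002, 0.001]
wrist_force: [0.5, 5.8, 3.3]
opening: 0.723
```

```bash
python3 look.py s8
```

```text
[ 0.520363   -0.0643739   0.18523675] [0.50467518 5.80616646 3.33793505] 8.4 0.7228238922949798
copper n 85 c 266.0 244.9 [ 0.4732 -0.0903  0.025 ]
```

Request:
move_arm:
  moves:
    - {"gripper": 72,"x": 0,"y": 0.3,"z": -0.1,"roll": 0}
    - {"gripper": 72,"x": 0,"y": 0.3,"z": -0.1,"roll": 0}
    - {"gripper": 72,"x": 0,"y": 0.3,"z": 0,"roll": 0}
    - {"gripper": 72,"x": 0,"y": 0.3,"z": 0,"roll": 0}
    - {"gripper": 72,"x": 0,"y": 0.2,"z": 0,"roll": 0}

```text
time_s: 9.12
eef_pos: [0.5198, -0.0789, 0.1866]
eef_rot: [0.0, 1.0, -0.002, -0.0]
wrist_force: [0.3, -0.2, -0.5]
opening: 0.717
```

```bash
python3 look.py s9
```

```text
[ 0.5197689  -0.07885102  0.18657554] [ 0.28775837 -0.19800357 -0.47901374] 9.125 0.7174918791583769
copper n 79 c 261.4 252.1 [ 0.4756 -0.1147  0.025 ]
```

View pics/s9c.png

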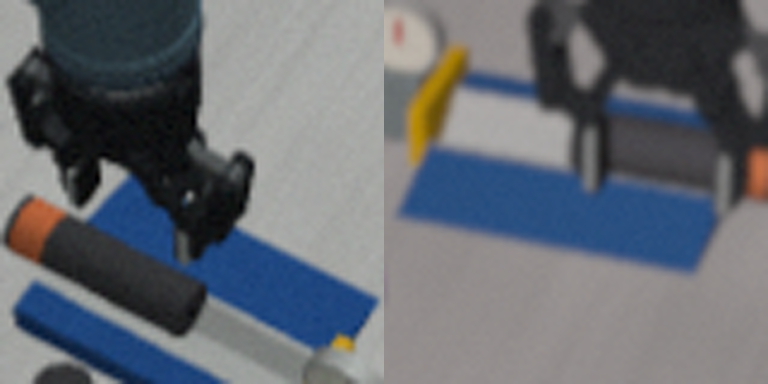

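The bar lies in the groove, with its copper end overhanging the left end of the block and the plain end pointing at the stop. Next I'll lift, shut the gripper and go down beyond the copper end.

Request:
move_arm:
  moves:
    - {"gripper": 72,"x": 0,"y": -0.5,"z": -3.5,"roll": 0}
    - {"gripper": 40,"x": 0,"y": 0,"z": -4.5,"roll": 0}
    - {"gripper": 0,"x": -3.0,"y": 1.3,"z": 0,"roll": 0}
    - {"gripper": 0,"x": -3.5,"y": 1.4,"z": 0,"roll": 0}
    - {"gripper": 0,"x": -2.0,"y": 1.3,"z": 0,"roll": 0}

```text
time_s: 9.85
eef_pos: [0.4333, -0.1131, 0.2666]
eef_rot: [-0.0, 1.0, -0.002, -0.0]
wrist_force: [0.7, -0.7, 0.1]
opening: 0.002
```

Run:
```python
from meas import *
o=obs(); print(o["eef_pos"],o["time_s"],o["opening"])
c=shot("scene"); h=hsv(c)
cop=big((h[...,0]<14)&(h[...,1]>140)&(h[...,2]>70),(240,235,290,270)); y,x=np.where(cop)
print("copper",len(x),ray(c,x.mean(),y.mean(),.03).round(4),x.min(),x.max())
d=shot("side"); h=hsv(d); cop=big((h[...,0]<14)&(h[...,1]>140)&(h[...,2]>60),(340,200,420,250)); y,x=np.where(cop); print("side copper",len(x),ray(d,x.mean(),y.mean(),.03).round(4),x.min(),x.max(), ray(d,x.max(),y.mean(),.03).round(4))
cv2.imwrite("pics/s10c.png",np.hstack([cv2.resize(i[:,:,::-1],None,fx=4.8,fy=4.8,interpolation=2) for i in (c["img"][205:285,245:325],d["img"][175:255,320:400])]))
```

```text
[ 0.43326323 -0.11309922  0.26658169] 9.85 0.0017150120583002938
copper 81 [ 0.4779 -0.1172  0.03  ] 257 267
side copper 82 [ 0.4801 -0.1023  0.03  ] 377 385 [ 0.4708 -0.1055  0.03  ]
```

Request:
move_arm:
  moves:
    - {"gripper": 0,"x": 0,"y": 0,"z": 2.5,"roll": 0}
    - {"gripper": 0,"x": 0,"y": 0,"z": 2.5,"roll": 0}
    - {"gripper": 0,"x": 0,"y": 0,"z": 1.5,"roll": 0}
    - {"gripper": 0,"x": 0,"y": 0,"z": 1.0,"roll": 0}
    - {"gripper": 0,"x": 0,"y": 0,"z": 0.1,"roll": 0}

```text
time_s: 10.58
eef_pos: [0.4348, -0.113, 0.1903]
eef_rot: [-0.0, 1.0, -0.002, -0.0]
wrist_force: [-0.6, -0.1, 0.2]
opening: 0.001
```

Request:
move_arm:
  moves:
    - {"gripper": 0,"x": 0.6,"y": 0,"z": 0,"roll": 0}
    - {"gripper": 0,"x": 0.6,"y": 0,"z": 0,"roll": 0}
    - {"gripper": 0,"x": 0.6,"y": 0,"z": 0,"roll": 0}
    - {"gripper": 0,"x": 0.5,"y": 0,"z": 0,"roll": 0}
    - {"gripper": 0,"x": 0.5,"y": 0,"z": 0,"roll": 0}

```text
time_s: 11.2
eef_pos: [0.462, -0.113, 0.1904]
eef_rot: [-0.0, 1.0, -0.002, -0.002]
wrist_force: [-6.4, -0.2, 4.7]
opening: -0.001
```

Request:
move_arm:
  moves:
    - {"gripper": 0,"x": 0.5,"y": 0,"z": 0,"roll": 0}
    - {"gripper": 0,"x": 0.5,"y": 0,"z": 0,"roll": 0}
    - {"gripper": 0,"x": 0.5,"y": 0,"z": 0,"roll": 0}
    - {"gripper": 0,"x": 0.5,"y": 0,"z": 0,"roll": 0}
    - {"gripper": 0,"x": 0.5,"y": 0,"z": 0,"roll": 0}

```text
time_s: 11.82
eef_pos: [0.4869, -0.1129, 0.1903]
eef_rot: [-0.001, 1.0, -0.002, -0.002]
wrist_force: [-7.0, 0.6, 5.3]
opening: -0.002
```

Request:
move_arm:
  moves:
    - {"gripper": 0,"x": 0.4,"y": 0,"z": 0,"roll": 0}
    - {"gripper": 0,"x": 0.4,"y": 0,"z": 0,"roll": 0}
    - {"gripper": 0,"x": 0.4,"y": 0,"z": 0,"roll": 0}
    - {"gripper": 0,"x": 0.4,"y": 0,"z": 0,"roll": 0}
    - {"gripper": 0,"x": 0.4,"y": 0,"z": 0,"roll": 0}

```text
time_s: 12.45
eef_pos: [0.5068, -0.1129, 0.1903]
eef_rot: [-0.001, 1.0, -0.002, -0.002]
wrist_force: [-7.4, 1.0, 4.9]
opening: 0.002
```

```bash
cat > look2.py <<'E'
from meas import *
import sys
o=obs(); print(o["eef_pos"],o["wrist_force"],o["time_s"])
c=shot("scene"); h=hsv(c)
cop=big((h[...,0]<14)&(h[...,1]>140)&(h[...,2]>70),(252,235,310,276)); y,x=np.where(cop)
print("copper",len(x),x.mean(),y.mean(),ray(c,x.mean(),y.mean(),.03).round(4))
d=shot("side")
cv2.imwrite("pics/"+sys.argv[1],np.hstack([cv2.resize(i[:,:,::-1],None,fx=4.8,fy=4.8,interpolation=2) for i in (c["img"][225:305,260:340],d["img"][165:245,300:380])]))
E
python3 look2.py s11c.png
```

```text
[ 0.50678096 -0.11288421  0.19029807] [-7.37985843  0.96910379  4.86403949] 12.45
copper 81 279.17283950617286 261.75308641975306 [ 0.5324 -0.1175  0.03  ]
```

Request:
move_arm:
  moves:
    - {"gripper": 0,"x": 0.3,"y": 0,"z": 0,"roll": 0}
    - {"gripper": 0,"x": 0.3,"y": 0,"z": 0,"roll": 0}
    - {"gripper": 0,"x": 0.3,"y": 0,"z": 0,"roll": 0}
    - {"gripper": 0,"x": 0.3,"y": 0,"z": 0,"roll": 0}
    - {"gripper": 0,"x": 0.2,"y": 0,"z": 0,"roll": 0}

```text
time_s: 13.18
eef_pos: [0.5209, -0.113, 0.1903]
eef_rot: [-0.001, 1.0, -0.002, -0.002]
wrist_force: [-5.7, 1.7, 4.0]
opening: -0.001
```

Request:
move_arm:
  moves:
    - {"gripper": 0,"x": 0.1,"y": 0,"z": 0,"roll": 0}
    - {"gripper": 0,"x": 0.1,"y": 0,"z": 0,"roll": 0}
    - {"gripper": 0,"x": 0.1,"y": 0,"z": 0,"roll": 0}

```text
time_s: 13.55
eef_pos: [0.5238, -0.113, 0.1903]
eef_rot: [-0.001, 1.0, -0.002, -0.002]
wrist_force: [-5.8, 1.5, 4.4]
opening: 0.003
```

Not at the stop yet. I'll take 1 mm steps and watch the force.

Request:
move_arm:
  moves:
    - {"gripper": 0,"x": 0.1,"y": 0,"z": 0,"roll": 0}
    - {"gripper": 0,"x": 0.1,"y": 0,"z": 0,"roll": 0}
    - {"gripper": 0,"x": 0.1,"y": 0,"z": 0,"roll": 0}

```text
time_s: 13.92
eef_pos: [0.5268, -0.113, 0.1902]
eef_rot: [-0.001, 1.0, -0.002, -0.002]
wrist_force: [-6.6, 1.5, 4.3]
opening: 0.0
```

```bash
python3 look2.py s12c.png
```

```text
[ 0.52678625 -0.11298138  0.19022419] [-6.63576048  1.5296205   4.25270908] 13.925
copper 76 285.85526315789474 265.5263157894737 [ 0.553 -0.118  0.03 ]
```

View pics/s12c.png

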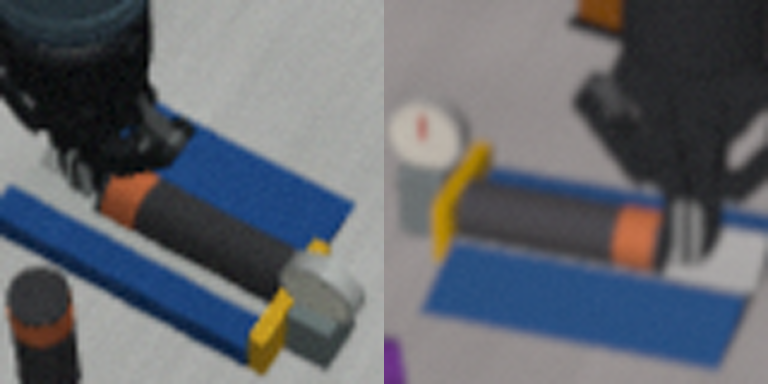

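Side view: the bar's plain end is at or within about a millimetre or two of the stop (around (458,210)). Steady 6 N means it's still sliding, so I'll continue in small steps.

Request:
move_arm:
  moves:
    - {"gripper": 0,"x": 0.1,"y": 0,"z": 0,"roll": 0}
    - {"gripper": 0,"x": 0.1,"y": 0,"z": 0,"roll": 0}

```text
time_s: 14.28
eef_pos: [0.5288, -0.113, 0.1902]
eef_rot: [-0.001, 1.0, -0.002, -0.002]
wrist_force: [-7.4, 0.8, 3.6]
opening: -0.002
```

Request:
move_arm:
  moves:
    - {"gripper": 0,"x": 0.1,"y": 0,"z": 0,"roll": 0}
    - {"gripper": 0,"x": 0.1,"y": 0,"z": 0,"roll": 0}

```text
time_s: 14.52
eef_pos: [0.5299, -0.113, 0.1901]
eef_rot: [-0.001, 1.0, -0.001, -0.004]
wrist_force: [-16.2, 0.2, 8.8]
opening: -0.002
```

Force jumped to 16 N and the tool stopped short, so the bar is against the stop. One more half-millimetre to confirm.

Request:
move_arm:
  moves:
    - {"gripper": 0,"x": 0.05,"y": 0,"z": 0,"roll": 0}
    - {"gripper": 0,"x": 0,"y": 0,"z": 0,"roll": 0}

```text
time_s: 14.78
eef_pos: [0.53, -0.113, 0.1901]
eef_rot: [-0.001, 1.0, -0.002, -0.004]
wrist_force: [-15.6, 1.4, 10.8]
opening: -0.001
```

Request:
move_arm:
  moves:
    - {"gripper": 0,"x": -0.2,"y": 0,"z": 0,"roll": 0}
    - {"gripper": 0,"x": -0.8,"y": 0,"z": 0,"roll": 0}
    - {"gripper": 0,"x": -1.5,"y": 0,"z": 0,"roll": 0}
    - {"gripper": 0,"x": -1.5,"y": 0,"z": -2.5,"roll": 0}
    - {"gripper": 0,"x": -1.0,"y": 0,"z": -5.0,"roll": 0}

```text
time_s: 15.4
eef_pos: [0.4808, -0.113, 0.2648]
eef_rot: [-0.001, 1.0, -0.002, -0.002]
wrist_force: [0.2, -0.3, -0.2]
opening: 0.001
```

Request:
move_arm:
  moves:
    - {"gripper": 0,"x": 0,"y": -4.0,"z": -5.0,"roll": 0}
    - {"gripper": 0,"x": 0,"y": -5.0,"z": -4.0,"roll": 0}
    - {"gripper": 0,"x": 0,"y": -5.0,"z": 0,"roll": 0}
    - {"gripper": 0,"x": 0,"y": 0,"z": 0,"roll": 0}
    - {"gripper": 0,"x": 0,"y": 0,"z": 0,"roll": 0}

```text
time_s: 16.02
eef_pos: [0.4827, 0.0244, 0.3535]
eef_rot: [0.0, 1.0, -0.001, 0.0]
wrist_force: [0.9, -1.1, -0.2]
opening: 0.001
```

```bash
python3 look2.py s13c.png
python3 - <<'E'
from meas import *
a=cv2.imread("pics/scene0.png").astype(int); c=shot("scene","scene9.png"); b=c["img"][:,:,::-1].astype(int)
d=(cv2.GaussianBlur(np.abs(a-b).max(2).astype(np.float32),(5,5),0)>22).astype(np.uint8); d[:, :]=d
n,l,s,_=cv2.connectedComponentsWithStats(d); print([r.tolist() for r in s[1:] if r[4]>12])
v=np.hstack([cv2.imread("pics/s13c.png")]); sc=cv2.resize(cv2.imread("pics/scene9.png"),(288,216)); 
cv2.imwrite("pics/fin.png",v)
E
```

```text
[0.4826972  0.02436198 0.35347534] [ 0.9013537  -1.10852348 -0.15128219] 16.025
copper 86 286.6744186046512 265.45348837209303 [ 0.5546 -0.1167  0.03  ]
[[0, 0, 80, 152, 5903], [104, 0, 83, 69, 3354], [151, 0, 172, 184, 16145], [69, 36, 40, 81, 1247], [124, 62, 23, 23, 254], [87, 69, 27, 19, 181], [290, 207, 41, 33, 601], [0, 232, 12, 34, 283], [280, 258, 42, 31, 610]]
```

View pics/fin.png

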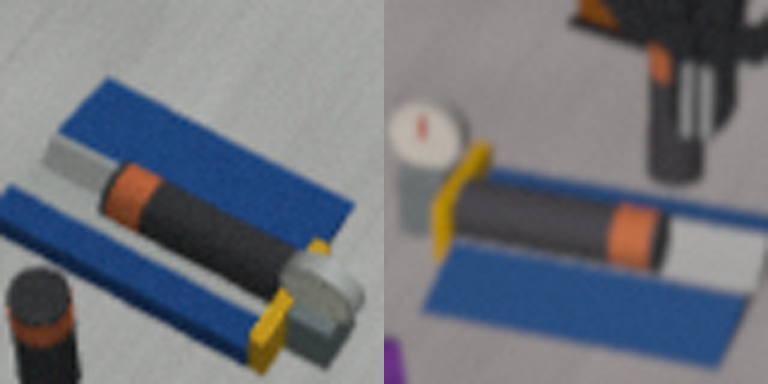

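The bar sits in the groove with its plain end at the stop and the arm clear. The only image differences are the arm and the bar's old and new places, so I'll hand in.

```bash
python3 -c "
from bench import ctrl
print(ctrl.hand_in()); print(ctrl.get_obs()['time_s'])"
```

```text
the job is handed in; nothing more can be done
None
the job is handed in; nothing more can be done
```

The pole piece is in the V-block's groove against the yellow stop, and the job was handed in at about 16 s of the 50 s allowed. I pushed it up the ramp with two open fingertips, dropped it into the groove, then pushed its copper end with the shut fingertips. It was never gripped or lifted.

- **Stop contact:** at the end the push force rose from about 6 N to 16 N. The tool then stayed at x = 0.530 m although commanded about 1.5 mm further. After I backed off, the force read about zero.
- **Final pictures:** they show the bar seated along the groove with its plain end at the stop and the gripper clear. Comparing the scene camera's first and last pictures, the only differences were the arm and the bar's old and new places. The teal rod lay partly inside the arm's region of change, so that comparison doesn't fully cover it, but nothing went near it.
- **What did not go to plan:**
    - The first three move calls were refused because I left out a value; nothing moved.
    - The bar did not straighten on the flat and reached the ramp foot about 6.6° askew. I squared it there with a wider finger spread.
    - The push on the ramp reached about 11 N, more than pure rolling should need, so it may have partly slid there.

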